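# Tug-test a push-fit pipe joint on the spring-gauge jig

### The arm

A 7-joint arm with a two-finger parallel gripper is mounted at the origin on the work surface. World frame = base frame: x ahead of the robot, y to its left, z up, the work surface at z = 0. Lengths are in m, angles in rad, forces in N, time in s.
With the tool pointing down it reaches from about 0.4 to 0.85 m from the base axis. Payload 6.9 kg.
Tool frame: the origin (TCP) lies between the finger pads; the fingertips stand 17 mm ahead of it and the grasp point (between the pads) lies 2 mm behind it (arm.tips_ahead is the distance from the TCP to the fingertips, in m); z points along the fingers, y is the line along which they close (so a half turn about z gives the same grasp; the last joint's range is limited). The gripper opens to 85 mm and grips with 20 to 120 N. Pads are 22 mm wide; open, the fingers measure 114 mm over their backs; the gripper's body (76 mm by 85 mm) begins 54 mm behind the grasp point. The pads swing forward as they close: fully open they stand 13 mm farther back than shut.
Start: joints at [1.357, 0.507, -0.238, 1.5, 0.126, 1.149, -0.155], TCP at [0.196, -0.594, 0.248] pointing down, gripper open.
Joint ranges: [-3.08, 3.08], [-0.24, 2.05], [-1.43, 1.35], [0, 2.5], [-1.52, 4.66], [0.17, 1.96], [-2.89, 2.89]. Speed limits (rad/s): [2.39, 2.39, 3.14, 3.14, 3.14, 3.14, 3.14].

### API

Orientations are given as a unit quaternion [x, y, z, w].
In Python, from bench import arm gives the robot as it stands.
- The arm moves only by the shell command python3 nudge.py 'ROWS' [OPENING] [FORCE]. ROWS is a JSON list of rows, 1 to 12 of them, each of 6 numbers: dx, dy, dz in m, then a rotation vector rx, ry, rz in rad; each row shifts and turns the commanded pose from where the row before left it, along the tool's axes as they then stand; what a row does not reach is not made up. A row lasts 1/12 s, in which the tool goes at most 0.0417 m and 0.125 rad, less where a joint would pass 70% of its speed; a pose out of reach is approached as far as the arm can. OPENING is the finger opening in m, set as the command begins (- or left out keeps the last). The fingers move at their own pace and stop on an object; FORCE is the grip in N (left out, the last holds). Time passes only in rows, so rows that do not move let the fingers close. It prints the time, the measured TCP pose, the force, the opening and the grip force at its end.
- arm.get_state(): the state, without advancing time (a new reading comes with each control period).
- arm.snapshot(name): name is "scene" or "side" or "wrist"; returns a dict with "color" (384x512x3 uint8, blue, green, red), "mtx" (3x3 intrinsics, pixels), "k1" (the pictures are not rectified: a ray, as slopes to the right and down, at radius r is drawn at 1 + k1 r^2 times it, then the intrinsics apply), "pose" (4x4, takes a point from camera to world coordinates); the wrist camera has in their place "tool_from_camera" (4x4, takes a point from camera to tool coordinates, whose origin is the TCP and whose axes are the flange's). Camera axes: x right, y down, z forward; pixel columns grow to the right and rows downward; lengths in m; the calibration is good to about 2 mm. A picture is of the moment at which its call begins: read the wrist's pose just before it. There is no depth.
- arm.finish_job(): hands the job in; it is judged then, once.
The state is a dict: "clock": time; "joints": joint angles; "joint_velocities": joint speeds; "joint_efforts": joint torques, N m; "ee_pos": TCP position; "orientation": TCP orientation; "force": force on the tool from outside, world axes, zero at the start; "moment": the same for the moment, N m; "width": finger opening in m; "grip_force": force on a finger pad.
Only numpy, scipy, OpenCV 4.12 (cv2) and the standard library are available. Lean on these libraries where they do the work, as an engineer would, in place of code of your own. Each camera call takes 0.05 s, during which the arm holds its last target. There are 200 camera calls.

### The job

Tug-test the push-fit joint: lay the square-bodied coupling with the pipe and collar in the jig's cradle, collar in the yoke, shut the lid and swing the hasp over its staple. Then draw the spring gauge out by its bar until its index is level with the set marker, hold it there for a good two seconds without overpulling, and ease it fully home without letting it snap back. Leave the piece latched in the jig, and leave everything else on the bench where it lies.

Things in the scene. Friction and masses are not known exactly. Their poses are not given: they have to be found in the camera images.
- jig: Pull-test jig bolted to the bench: blue bed 140 (x) x 400 (y) x 20 mm high. Origin: centre of the bed's underside; its -y axis is the pull direction, its +x points away from the robot when yaw is 0. Along y from its +y end: lid hinge, cradle, shoulder plate, yoke, gauge barrel, T-bar. Jig-frame places below are in mm.
- seat (a point): Centre of the cradle's floor (jig 0, 140, 45), where the origin of the test piece belongs with 3 mm play each way along y. The cradle is an open-topped channel along y, 40 wide, 76 long (y 102 to 178), between low liners with flared tops (58 apart, 15 above the floor); at y 178 a stop plate, top at height 80.
- shoulder (a point): Foot of the shoulder plate's slot (jig 0, 98, 45). The plate, 8 thick, has an open-topped slot 22 wide with a flared mouth, top at height 78; it lets the pipe through but holds back the square body. The hasp stand beside it: jig x -67 to -49, y 89 to 117, top 88.
- yoke (a point): Middle of the floor of the gauge's yoke (jig 0, 48, 42 at carriage 0), a cup open at the top, 28 mm long inside along y, in which the collar of the seated piece lies with 9 mm play each way. Its plate facing the cradle (6 thick) has a flared slot 22 wide for the pipe, top at height 78; its back wall's top is at 74. It moves with the carriage.
- testpiece: The square-bodied coupling with pipe and collar, lying on the bench: black body 36 (x) x 70 (y) x 36 mm high; from its -y end a pipe 16 in diameter, 52 long, to a steel collar 32 in diameter, 10 thick (y -87 to -97). 0.18 to 0.29 kg. Origin: centre of the body's underside; pipe axis 18 above it. Seated, its y lies along the jig's y. Grip the body across x, in its upper half (to clear the liners).
- lid (a joint): Lid hinge, rad: 0 shut (flat), starts 1.6 to 2.05, standing open and leaning to jig +y; stays where it is left (about 0.3 N m turns it). Aluminium plate 60 wide, 110 long from the hinge, 6 thick; shut, it reaches from the hinge towards -y, its top at height 90, and carries the staple, 10 (x) x 6 (y) mm, 15 high, at jig x 0, y 103.
- lid_hinge (a point): Middle of the lid's hinge axis, which runs along jig x (jig 0, 190, 87).
- hasp_hinge (a point): Middle of the hasp's hinge axis, which runs along jig y (jig -56, 103, 93).
- hasp (a joint): Hinge of the steel hasp strap, rad: 0 over the staple and flat on the lid, 1.57 upright, starts 1.7 to 2.2, leaning to jig -x; stays where it is left (about 0.07 N m turns it). Strap 28 wide (jig y), 72 long, 4 thick; shut, it reaches from its hinge towards jig +x and the staple stands in its slot 56 mm from the hinge, 10 mm proud.
- carriage (a joint): Travel (m) of the gauge's carriage on the bed towards jig -y: 0 (nearest the cradle) to 0.045; about 1 N of friction. Pulling the bar first takes up the slack, about 5 to 20 mm in all with the piece laid in (yoke to collar, then body to shoulder plate), and then stretches the spring.
- draw (a joint): Draw of the spring gauge out of its barrel (m): 0 home, 0.075 at most; this is its reading. The spring pulls back with 2.2 N at 0 and 2.2 N more for each 10 mm.
- gauge_bar (a point): Centre of the gauge's T-bar: rubber, 20 in diameter, 110 long along jig x, at jig 0, -110, 63 with carriage and draw at 0; it is pulled towards jig -y. A rod 10 in diameter joins its middle to the barrel, whose end is 28 from the bar's surface at draw 0; so grip one arm of the bar, about 33 beside the middle, with the fingers closing along jig y.
- lid_edge (a point): Middle of the lid's free edge, 110 mm from its hinge.
- hasp_tip (a point): Middle of the free end of the hasp, 72 mm from its hinge.
- marker (a joint): Where the set marker is clamped along the gauge's scale (m): the draw at which the index is level with it, 0.030 to 0.060. It is screwed tight.
- gauge_index (a point): Index blade of the gauge, above the slot in the barrel's white scale plate, height 90 mm; at jig y 18 mm with carriage and draw at 0; moves with the bar.
- gauge_marker (a point): Pointer of the set marker, a small steel block with a brass thumbscrew on the far half of the scale, height 90 mm. Index and marker are level when both have the same place along jig y.
- pipe_stub: Bystander: bare pipe 16 mm in diameter with a square 32 mm flange at each end, 120 mm long along its y; origin under its centre.
- spare_body: Bystander: a black square coupling body without pipe, 36 x 70 x 36 mm high; origin under its centre.
- spanner: Bystander: spanner 170 mm long, 8 mm thick, lying along its x; origin under its middle.
- mandrel: Bystander: steel mandrel standing on its flange, 60 mm in diameter, 62 mm high; origin under its centre.
- grease_tin: Bystander: plain tin 72 mm in diameter, 55 mm high; origin under its centre.
- brush: Bystander: brush 170 mm long and 20 mm high, lying along its x; origin under its middle.
- fit_tray: Bystander: open grey tray 100 x 130 x 35 mm high; origin under its centre.

How it is judged:
On the way, in this order (a step that is already met when the one before it is completed fails the run):
1. the test piece is laid in the cradle, collar in the yoke, and let go (x of testpiece in the frame of seat between -0.004 and 0.004 m and y of testpiece in the frame of seat between -0.006 and 0.006 m and z of testpiece in the frame of seat below 0.003 m and angle between testpiece's own z axis and vertical below 0.08 rad and angle between the y axis of testpiece and the y axis of jig, either way round below 0.1 rad and contact force between the fingers and testpiece below 0.1 N), for 0.1 s.
2. the lid is shut (value of joint lid below 0.06 rad), for 0.1 s.
3. the hasp is swung over the staple of the shut lid (value of joint lid below 0.06 rad and value of joint hasp below 0.1 rad), for 0.1 s.
4. the gauge is held with its index level with the marker (4 mm either way) for 1.2 s, the lid latched on the piece (all of step 3 and y of gauge_index in the frame of gauge_marker between -0.004 and 0.004 m and contact force between testpiece and carriage above 4 N), for 1.2 s.
At the end, for the whole second after the job is handed in: The gauge is home (draw under 4 mm), the lid shut (under 0.06 rad), the hasp down over the staple (under 0.1 rad), and the test piece at rest on the cradle's floor (within 4 mm across, 6 mm along, 3 mm in height of its seat), the robot touching nothing (all of step 3 and value of joint draw below 0.004 m and x of testpiece in the frame of seat between -0.004 and 0.004 m and y of testpiece in the frame of seat between -0.006 and 0.006 m and z of testpiece in the frame of seat below 0.003 m and linear speed of testpiece below 0.02 m/s).
It fails at once if the gauge is overpulled more than 10 mm past the marker (y of gauge_index in the frame of gauge_marker below -0.01 m).
It fails at once if the gauge snaps back (faster than 0.4 m/s) (velocity of joint draw below -0.4 m/s).
It fails at once if a bystander is shifted more than 30 mm (distance of any of pipe_stub, spare_body, spanner, mandrel, grease_tin, brush, fit_tray from where it was at the start of the episode above 0.03 m).
It also fails if it takes over 72 s, if anything falls off the work surface, if the arm or the gripper's body presses on something with over 40 N, if the wrist force passes 120 N, or if a joint passes its speed limit or range.

## Working session

There is one attempt and no reset: what is moved stays moved. The work goes in short steps, Python scripts to look and compute and a shell command to move; the robot and the scene stay as the last step left them, time stands still between calls to the robot, and variables do not carry over. Pictures are saved under pics/ and viewed, at most 10 in all, crops included, and the job is handed in when it is done.

```bash
ls; mkdir -p pics; python3 - <<'E'
from bench import arm
import cv2,numpy as np
s=arm.get_state();print({k:np.round(v,3) for k,v in s.items()})
for n in("scene","side","wrist"):
    d=arm.snapshot(n);cv2.imwrite(f"pics/{n}0.png",d["color"]);np.savez(f"pics/{n}0.npz",**d)
    print(n,np.round(d["mtx"],1).tolist(),d["k1"],np.round(d.get("pose",d.get("tool_from_camera")),3).tolist())
a=cv2.imread("pics/scene0.png");cv2.imwrite("pics/scene0b.png",cv2.resize(a,(800,600),interpolation=cv2.INTER_CUBIC))
a=cv2.imread("pics/side0.png");cv2.imwrite("pics/side0b.png",cv2.resize(a,(800,600),interpolation=cv2.INTER_CUBIC))
E
```

```text
bench.py
nudge.py
pics
{'clock': np.float64(0.0), 'joints': array([ 1.357,  0.508, -0.238,  1.501,  0.126,  1.149, -0.155]), 'joint_velocities': array([-0.   ,  0.   ,  0.001,  0.002, -0.   ,  0.002, -0.001]), 'joint_efforts': array([-0.0000e+00, -6.2059e+01, -2.1870e+00, -2.4965e+01,  1.3000e-02,
        1.2000e-02, -0.0000e+00]), 'ee_pos': array([ 0.196, -0.593,  0.247]), 'orientation': array([ 0.987,  0.159, -0.   , -0.001]), 'force': array([1.079, 0.208, 0.787]), 'moment': array([ 0.008, -0.024, -0.002]), 'grip_force': np.float64(0.0), 'width': np.float64(0.085)}
scene [[419.0, 0.0, 255.9], [0.0, 419.0, 183.3], [0.0, 0.0, 1.0]] 0.0325945072195386 [[-0.509, 0.683, -0.524, 1.158], [0.861, 0.406, -0.308, 0.329], [0.002, -0.608, -0.794, 0.981], [0.0, 0.0, 0.0, 1.0]]
side [[379.2, 0.0, 258.9], [0.0, 379.2, 188.5], [0.0, 0.0, 1.0]] -0.11145922873931455 [[0.934, -0.234, 0.271, 0.31], [-0.358, -0.599, 0.716, -0.714], [-0.005, -0.766, -0.643, 0.707], [0.0, 0.0, 0.0, 1.0]]
wrist [[284.0, 0.0, 257.8], [0.0, 284.0, 190.8], [0.0, 0.0, 1.0]] -0.04728797597163166 [[0.0, -0.954, -0.3, 0.075], [1.0, -0.0, 0.001, 0.0], [-0.001, -0.3, 0.954, -0.126], [0.0, 0.0, 0.0, 1.0]]
```
View pics/scene0b.png

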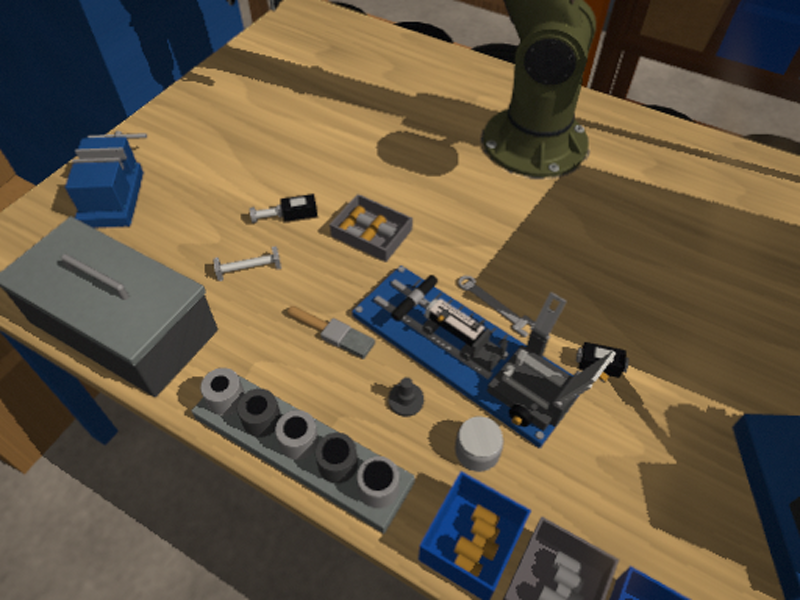

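View pics/side0b.png

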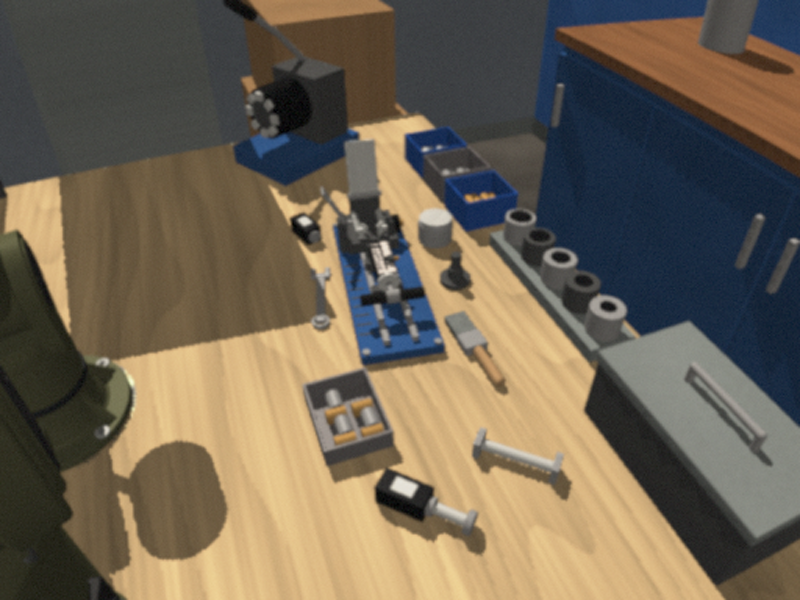

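The scene view shows the jig (800x600 scale: bed from (357,307) to (540,440)) with the lid up at (590,380) and the hasp up at (548,320). The test piece has its body at (298,208) and collar at (252,217). The side view agrees: body at (405,494), collar at (470,518), jig bar at (392,296).

```bash
cat > h.py <<'E'
import numpy as np,cv2
from scipy.spatial.transform import Rotation as R
from bench import arm
def load(n): return dict(np.load(f"pics/{n}.npz"))
def snap(n,save):
    s=arm.get_state();d=arm.snapshot(n)
    if "pose" not in d:
        T=np.eye(4);T[:3,:3]=R.from_quat(s["orientation"]).as_matrix();T[:3,3]=s["ee_pos"];d["pose"]=T@d["tool_from_camera"]
    np.savez(f"pics/{save}.npz",**d);cv2.imwrite(f"pics/{save}.png",d["color"]);return d
def rays(d,uv):
    uv=np.atleast_2d(np.array(uv,float));M=d["mtx"];k=float(d["k1"])
    p=cv2.undistortPoints(uv.reshape(-1,1,2),M,np.array([k,0,0,0,0.])).reshape(-1,2)
    return d["pose"][:3,3],np.c_[p,np.ones(len(p))]@d["pose"][:3,:3].T
def plane(d,uv,z):
    o,r=rays(d,uv);return o+r*((z-o[2])/r[:,2])[:,None]
def tri(d1,u1,d2,u2):
    o1,r1=rays(d1,u1);o2,r2=rays(d2,u2);a=r1[0]/np.linalg.norm(r1[0]);b=r2[0]/np.linalg.norm(r2[0])
    t=np.linalg.lstsq(np.c_[a,-b],o2-o1,rcond=None)[0];p,q=o1+a*t[0],o2+b*t[1]
    return (p+q)/2,np.linalg.norm(p-q)
def proj(d,P):
    P=np.atleast_2d(P);T=np.linalg.inv(d["pose"]);rv=cv2.Rodrigues(T[:3,:3])[0]
    return cv2.projectPoints(P.astype(float),rv,T[:3,3],d["mtx"],np.array([float(d["k1"]),0,0,0,0.]))[0].reshape(-1,2)
def totool(v):  # world vector -> tool axes
    return R.from_quat(arm.get_state()["orientation"]).inv().apply(v)
E
python3 - <<'E'
from h import *
A=load("scene0");B=load("side0");np.set_printoptions(precision=3,suppress=True)
f=.64
for nm,a,b in [("body top",(298,203),(403,483)),("collar",(252,215),(469,517)),("bar centre",(413,298),(392,296)),("lid edge",(612,352),(361,141)),("hasptip",(553,294),(326,192)),("bed -y -x corner",(402,268),(362,355)),("bed -y+x corner",(357,307),(443,347))]:
    print(nm,*tri(A,np.array(a)*f,B,np.array(b)*f))
for D,c in((A,(190,133)),(B,(259,316))):
    hsv=cv2.cvtColor(D["color"],cv2.COLOR_BGR2HSV);print(hsv[c[1]-8:c[1]+9:4,c[0]-12:c[0]+13:6].tolist())
E
```

```text
body top [ 0.457 -0.32   0.036] 0.002732156667030206
collar [ 0.52  -0.389  0.022] 0.0044269078029609615
bar centre [0.561 0.006 0.062] 0.0025589009508366943
lid edge [0.605 0.332 0.2  ] 0.025088679368707734
hasptip [0.51  0.223 0.159] 0.005753826297381445
bed -y -x corner [ 0.482 -0.064  0.017] 0.00044609008567567267
bed -y+x corner [ 0.607 -0.09   0.017] 0.010965572955854552
[[[18, 126, 197], [19, 125, 155], [17, 121, 99], [15, 30, 17], [18, 125, 190]], [[18, 125, 200], [150, 13, 19], [19, 20, 175], [15, 19, 54], [18, 127, 161]], [[17, 17, 133], [130, 36, 21], [120, 20, 26], [60, 20, 13], [17, 115, 73]], [[15, 20, 75], [105, 36, 14], [150, 20, 13], [105, 39, 13], [60, 39, 13]], [[18, 125, 133], [17, 109, 47], [18, 122, 125], [18, 125, 190], [18, 124, 198]]]
[[[6, 26, 49], [24, 17, 223], [21, 18, 222], [21, 27, 94], [17, 101, 187]], [[10, 16, 47], [24, 17, 225], [19, 16, 229], [20, 21, 218], [30, 19, 40]], [[10, 35, 22], [60, 5, 51], [21, 23, 188], [17, 20, 89], [15, 13, 40]], [[90, 204, 5], [75, 102, 10], [0, 0, 28], [0, 13, 39], [30, 7, 37]], [[19, 106, 70], [45, 57, 18], [165, 102, 15], [168, 64, 20], [10, 22, 35]]]
```

The triangulated points fit the given sizes: body top 36 mm, bar 62 mm, body to collar 93 mm. Next I'll look at the jig from above.

```bash
cat >> h.py <<'E'
from scipy.linalg import logm,expm
def go(pos,yaw,cap=.04):  # constant row repeated N times; yaw = world angle of tool x, tool down
    s=arm.get_state();T=np.eye(4);T[:3,:3]=R.from_quat(s["orientation"]).as_matrix();T[:3,3]=s["ee_pos"]
    G=np.eye(4);G[:3,:3]=R.from_euler("z",yaw).as_matrix()@np.diag([1,-1,-1.]);G[:3,3]=pos
    X=np.linalg.inv(T)@G;d=np.linalg.norm(X[:3,3]);a=R.from_matrix(X[:3,:3]).magnitude()
    n=int(np.ceil(max(d/cap,a/.12,1)));Y=expm(np.real(logm(X))/n)
    print(n,"rows of",np.round(np.r_[Y[:3,3],R.from_matrix(Y[:3,:3]).as_rotvec()],4).tolist())
E
python3 -c "
from h import *
go([.596,.178,.32],1.37)"
```

```text
22 rows of [0.0399, -0.0111, -0.0033, -0.0001, -0.0, -0.0478]
```

```bash
python3 nudge.py '[[0.0399,-0.0111,-0.0033,0,0,-0.0478],[0.0399,-0.0111,-0.0033,0,0,-0.0478],[0.0399,-0.0111,-0.0033,0,0,-0.0478],[0.0399,-0.0111,-0.0033,0,0,-0.0478],[0.0399,-0.0111,-0.0033,0,0,-0.0478],[0.0399,-0.0111,-0.0033,0,0,-0.0478],[0.0399,-0.0111,-0.0033,0,0,-0.0478],[0.0399,-0.0111,-0.0033,0,0,-0.0478],[0.0399,-0.0111,-0.0033,0,0,-0.0478],[0.0399,-0.0111,-0.0033,0,0,-0.0478],[0.0399,-0.0111,-0.0033,0,0,-0.0478],[0.0399,-0.0111,-0.0033,0,0,-0.0478]]'; python3 nudge.py '[[0.0399,-0.0111,-0.0033,0,0,-0.0478],[0.0399,-0.0111,-0.0033,0,0,-0.0478],[0.0399,-0.0111,-0.0033,0,0,-0.0478],[0.0399,-0.0111,-0.0033,0,0,-0.0478],[0.0399,-0.0111,-0.0033,0,0,-0.0478],[0.0399,-0.0111,-0.0033,0,0,-0.0478],[0.0399,-0.0111,-0.0033,0,0,-0.0478],[0.0399,-0.0111,-0.0033,0,0,-0.0478],[0.0399,-0.0111,-0.0033,0,0,-0.0478],[0.0399,-0.0111,-0.0033,0,0,-0.0478],[0,0,0,0,0,0],[0,0,0,0,0,0]]'; python3 - <<'E'
from h import *
d=snap("wrist","w1");print(arm.get_state()["joints"].round(2))
cv2.imwrite("pics/w1b.png",cv2.resize(d["color"],(800,600),interpolation=cv2.INTER_CUBIC))
E
```

```text
clock: 1.15
ee_pos: [0.5191, -0.2225, 0.2878]
orientation: [0.902, 0.433, -0.0, -0.0]
force: [1.3, -0.3, -1.1]
width: 0.0856
grip_force: 0.0
clock: 2.15
ee_pos: [0.5955, 0.1822, 0.3207]
orientation: [0.772, 0.635, 0.0, -0.001]
force: [-0.2, -0.9, 0.4]
width: 0.0857
grip_force: 0.0
[ 0.04  0.51 -0.64  1.38  0.3   1.36 -0.8 ]
```

View pics/w1b.png

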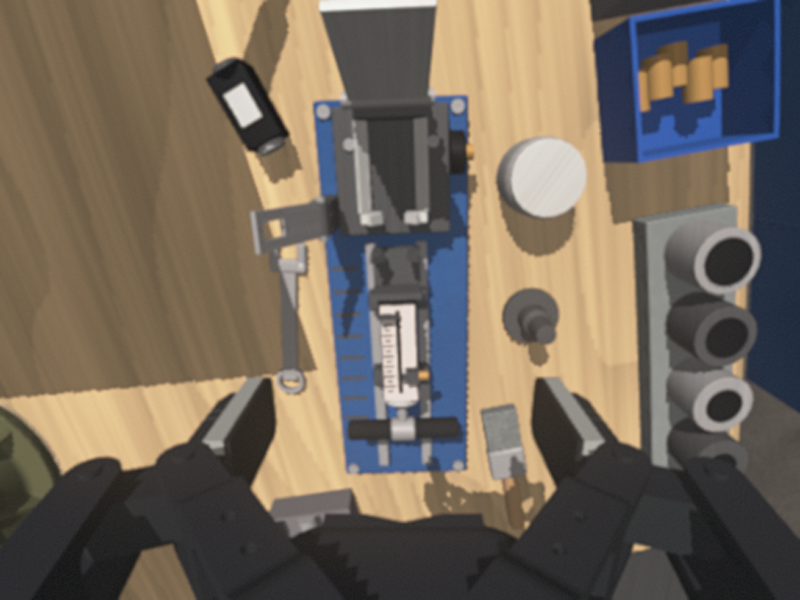

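The bed is fully visible (800-px scale corners near (315,102), (468,97), (467,470), (347,473)). The index is near (392,318), the marker screw at (423,375), the bar at y≈429, the hasp tip at (258,228) and the lid edge along the top.

```bash
python3 - <<'E'
from h import *
np.set_printoptions(precision=4,suppress=True)
d=load("w1");hsv=cv2.cvtColor(d["color"],cv2.COLOR_BGR2HSV)
m=cv2.inRange(hsv,(100,110,30),(125,255,255));m[:, :190]=0;m[:,310:]=0
def line(pts): # ransac-ish huber line on plane z=.02
    P=plane(d,pts,.02)[:,:2];vx,vy,x,y=cv2.fitLine(P.astype(np.float32),cv2.DIST_HUBER,0,.0005,.0001).ravel()
    r=(P-[x,y])@[-vy,vx];k=abs(r)<.0015;vx,vy,x,y=cv2.fitLine(P[k].astype(np.float32),cv2.DIST_L2,0,.001,.001).ravel()
    return np.array([vx,vy]),np.array([x,y]),k.sum(),len(k)
L=[];Rr=[];T=[];Bo=[]
for v in range(75,295):
    u=np.where(m[v]>0)[0]
    if len(u)>5:
        L.append((u[0]-.5,v));Rr.append((u[-1]+.5,v))
for u in range(228,295):
    v=np.where(m[:,u]>0)[0]
    if len(v)>5: Bo.append((u,v[-1]+.5)); T.append((u,v[0]-.5))
print([len(x) for x in(L,Rr,Bo,T)])
ls=[line(x) for x in(L,Rr,Bo,T)]
for l in ls: print(l[0],l[1],l[2:], "ang",np.arctan2(l[0][1],l[0][0]))
def X(a,b):
    t=np.linalg.solve(np.c_[a[0],-b[0]],b[1]-a[1]);return a[1]+t[0]*a[0]
c=[X(ls[0],ls[2]),X(ls[1],ls[2]),X(ls[1],ls[3]),X(ls[0],ls[3])];print(np.array(c),[np.linalg.norm(c[i]-c[i-1]) for i in range(4)],np.mean(c,0))
# scene check: corners in other cameras
for D in("scene0","side0"): print(D,proj(load(D),[[*p,.02] for p in c])/.64)
f=.64
A,B=load("scene0"),load("side0")
for nm,w,s in(("bar",(403,429),(413,298)),("hasptip mid",(258,229),(553,294)),("lidedge -x",(321,10),None)):
    if s: print(nm,*tri(d,np.array(w)*f,A,np.array(s)*f))
E
```

```text
[202, 202, 67, 67]
[0.1535 0.9882] [0.513  0.1433] (np.int64(171), 202) ang 1.4167204
[0.1507 0.9886] [0.6392 0.0784] (np.int64(130), 202) ang 1.4195195
[ 0.9891 -0.1471] [ 0.5378 -0.0774] (np.int64(47), 67) ang -0.14758717
[0.5615 0.8275] [0.6303 0.2574] (np.int64(5), 67) ang 0.97460026
[[ 0.4801 -0.0689]
 [ 0.6137 -0.0887]
 [ 0.6769  0.3262]
 [ 0.5012  0.0673]] [np.float32(0.13778181), np.float32(0.13506347), np.float32(0.41974032), np.float32(0.31292182)] [0.568 0.059]
scene0 [[400.3103 265.1932]
 [352.9541 310.3064]
 [555.5382 451.0258]
 [459.0041 302.6479]]
side0 [[361.8255 356.2707]
 [443.076  343.1566]
 [392.537  210.0686]
 [349.6972 301.5935]]
bar [0.5597 0.0033 0.06  ] 0.00251563264793945
hasptip mid [0.5108 0.2289 0.165 ] 0.008602260498503956
```

```bash
python3 - <<'E'
from h import *
np.set_printoptions(precision=4,suppress=True)
d=load("w1");hsv=cv2.cvtColor(d["color"],cv2.COLOR_BGR2HSV).astype(int)
for lab,sl in(("right row150",hsv[160,290:308]),("left row 250",hsv[250,208:226]),("bottom col 270",hsv[292:308,270]),("bottom col 250",hsv[292:308,255]),("top col 290",hsv[54:70,288]),("top col 212",hsv[56:72,213])): print(lab,sl.tolist())
# soft edges: saturation>hue blue crossing
o=np.array([.577,.1166]);u=np.array([.152,.9884]);n=np.array([.9884,-.152])
P=lambda x,y,z:[*(o+x/1e3*n+y/1e3*u),z/1e3]
c=d["color"].copy();c=cv2.resize(c,None,fx=3,fy=3,interpolation=cv2.INTER_CUBIC)
pts=[P(-70,-200,20),P(70,-200,20),P(70,200,20),P(-70,200,20),P(0,-110,63),P(-55,-110,73),P(55,-110,73),P(0,190,87),P(-20,102,45),P(20,102,45),P(-20,178,45),P(20,178,45),P(0,98,45),P(-11,94,78),P(11,94,78),P(0,18,90),P(-67,89,88),P(-49,89,88)]
for q in proj(d,pts): cv2.drawMarker(c,tuple(int(i) for i in np.round(q*3+1)),(0,0,255),cv2.MARKER_CROSS,12,1)
cv2.imwrite("pics/w1c.png",c[120:540+390,510:1010][:600+210][:,:])
print(c[150:930,500:1010].shape);cv2.imwrite("pics/w1c.png",cv2.resize(c[150:930,500:1010],(392,600),interpolation=cv2.INTER_AREA))
E
```

```text
right row150 [[108, 138, 146], [108, 137, 153], [108, 137, 154], [109, 137, 153], [109, 138, 152], [108, 135, 151], [109, 138, 153], [109, 137, 151], [111, 113, 131], [146, 20, 102], [16, 87, 150], [17, 97, 197], [17, 96, 216], [17, 95, 215], [17, 96, 213], [17, 95, 213], [17, 96, 213], [17, 95, 214]]
left row 250 [[19, 90, 229], [19, 89, 228], [19, 90, 226], [19, 92, 225], [19, 91, 225], [19, 92, 225], [18, 94, 224], [16, 90, 217], [10, 46, 172], [116, 60, 145], [109, 127, 150], [108, 133, 149], [109, 133, 150], [109, 131, 152], [109, 131, 152], [109, 132, 151], [109, 132, 153], [109, 130, 153]]
bottom col 270 [[123, 16, 157], [123, 20, 153], [118, 22, 152], [117, 30, 151], [112, 54, 151], [110, 94, 146], [109, 124, 148], [108, 137, 149], [110, 127, 141], [128, 30, 128], [16, 77, 176], [17, 97, 213], [18, 95, 219], [18, 95, 218], [18, 93, 219], [18, 93, 220]]
bottom col 250 [[109, 130, 149], [109, 130, 147], [109, 132, 145], [109, 128, 147], [108, 131, 146], [109, 131, 146], [109, 132, 147], [109, 134, 147], [110, 131, 146], [115, 71, 141], [8, 40, 158], [16, 88, 200], [17, 96, 215], [17, 96, 216], [17, 94, 215], [18, 94, 216]]
top col 290 [[18, 95, 218], [18, 95, 218], [18, 94, 217], [18, 94, 219], [18, 95, 221], [17, 95, 220], [14, 65, 193], [123, 34, 150], [109, 123, 153], [109, 147, 151], [109, 126, 150], [110, 97, 150], [111, 71, 147], [112, 51, 144], [112, 48, 137], [112, 68, 136]]
top col 212 [[18, 93, 222], [18, 95, 220], [18, 93, 221], [18, 94, 220], [18, 93, 221], [18, 94, 222], [17, 95, 221], [15, 72, 196], [134, 20, 142], [110, 114, 147], [108, 147, 147], [109, 134, 141], [110, 89, 126], [116, 33, 108], [165, 5, 95], [15, 11, 96]]
(780, 510, 3)
```

View pics/w1c.png

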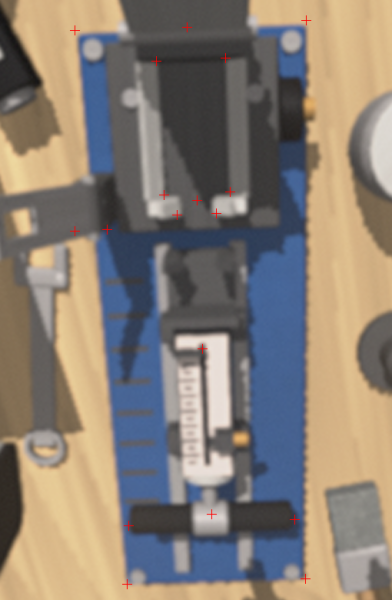

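```bash
python3 nudge.py '[[0,0,0.037,0,0,0],[0,0,0.037,0,0,0],[0,0,0.037,0,0,0],[0,0,0,0,0,0],[0,0,0,0,0,0]]'; python3 - <<'E'
from h import *
d=snap("wrist","w2")
cv2.imwrite("pics/w2b.png",cv2.resize(d["color"][0:330,120:420],None,fx=2,fy=1.8,interpolation=cv2.INTER_CUBIC)[:594])
E
```

```text
clock: 2.62
ee_pos: [0.5962, 0.176, 0.2087]
orientation: [0.775, 0.632, -0.002, -0.0]
force: [-0.2, 0.2, 0.8]
width: 0.0854
grip_force: 0.0
```

View pics/w2b.png

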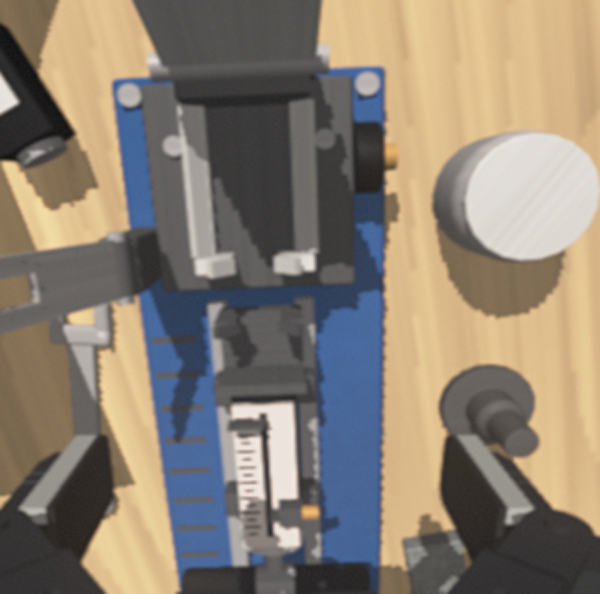

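Closer view: bed's +y corners at crop (113,82) and (384,68), hinge pins at (153,66) and (321,56), slot flares at (215,265) and (294,263), all unobstructed.

```bash
python3 - <<'E'
from h import *
np.set_printoptions(precision=4,suppress=True)
d1=load("w1");d2=load("w2")
def c1(x,y): return ((500+x*510/392)/3-.33,(150+y*780/600)/3-.33)
def c2(x,y): return (120+x/2-.25,y/1.8-.25)
it=[("corner-x+y",(81,38),(113,82),.02),("corner+x+y",(306,27),(384,68),.02),("screw-x",(93,49),(129,95),.022),("screw+x",(291,41),(367,84),.022),("hinge-",(122,29),(153,66),.087),("hinge+",(251,23),(322,57),.087),("slot-",(161,208),(215,265),.078),("slot+",(231,206),(294,263),.078),("tin",(0,0),(528,197),.055)]
for n,a,b,z in it:
    t=tri(d1,c1(*a),d2,c2(*b)); print(n,plane(d1,c1(*a),z)[0],plane(d2,c2(*b),z)[0],"tri",t[0],t[1])
# bed side edges & -y in w2 with soft crossing (hue blue sat>60)
for d,nm,rows in((d1,"w1",range(75,290)),(d2,"w2",range(60,240))):
    hsv=cv2.cvtColor(d["color"],cv2.COLOR_BGR2HSV);m=cv2.inRange(hsv,(100,70,30),(130,255,255));m[:,:170]=0;m[:,320:]=0
    for k,e in((0,-.5),(-1,.5)):
        q=[]
        for v in rows:
            uu=np.where(m[v])[0]
            if len(uu)>5:q.append((uu[k]+e,v))
        P=plane(d,q,.02)[:,:2]
        for _ in range(6):
            vx,vy,x,y=cv2.fitLine(P.astype(np.float32),cv2.DIST_HUBER,0,.001,.001).ravel();r=abs((P-[x,y])@[-vy,vx]);P=P[r<max(.0012,np.median(r)*2)]
        s=np.sign(vy);print(nm,k,"dir",vx*s,vy*s,"offset n.p",np.dot([.9884,-.152],[x,y]),"at u",np.dot([.152,.9884],[x,y]),len(P))
E
```

```text
corner-x+y [0.5411 0.3199 0.02  ] [0.5402 0.3212 0.02  ] tri [0.5438 0.3176 0.036 ] 0.00020694720497518369
corner+x+y [0.6758 0.2996 0.02  ] [0.6757 0.3003 0.02  ] tri [0.6746 0.2991 0.0265] 0.0006114400566246446
screw-x [0.5471 0.3121 0.022 ] [0.5468 0.3125 0.022 ] tri [0.5479 0.3114 0.0276] 0.0001044097081257693
screw+x [0.6654 0.2933 0.022 ] [0.6656 0.2936 0.022 ] tri [0.6647 0.2928 0.0274] 1.1772623452069201e-05
hinge- [0.5734 0.3099 0.087 ] [0.5727 0.309  0.087 ] tri [0.5726 0.3101 0.0834] 0.0010605299077762575
hinge+ [0.6383 0.2999 0.087 ] [0.6387 0.2988 0.087 ] tri [0.6395 0.301  0.0766] 0.0008229557600037192
slot- [0.5727 0.2164 0.078 ] [0.5753 0.2173 0.078 ] tri [0.5667 0.2096 0.0172] 0.00039562944252598834
slot+ [0.6113 0.2099 0.078 ] [0.6105 0.2111 0.078 ] tri [0.6109 0.2061 0.0466] 0.0011029251391497963
tin [0.5076 0.3429 0.055 ] [0.7268 0.2199 0.055 ] tri [0.5919 0.2626 0.3893] 0.013890058673433106
w1 0 dir 0.1542865 0.98802614 offset n.p 0.484589605474472 at u 0.2119282167136669 186
w1 -1 dir 0.15723531 0.98756117 offset n.p 0.6209718771219254 at u 0.22642192136645314 183
w2 0 dir 0.15443127 0.98800355 offset n.p 0.48462737505435943 at u 0.28781126950383185 145
w2 -1 dir 0.14765231 0.9890393 offset n.p 0.6210298791646958 at u 0.26382928298115726 136
```

```bash
python3 -c "
from h import *
go([.460,-.322,.22],2.307,.0405)"
```

```text
13 rows of [-0.0363, -0.0198, -0.0007, 0.0, 0.0, -0.0722]
```

```bash
python3 nudge.py '[[-0.0363,-0.0198,-0.0007,0,0,-0.0722],[-0.0363,-0.0198,-0.0007,0,0,-0.0722],[-0.0363,-0.0198,-0.0007,0,0,-0.0722],[-0.0363,-0.0198,-0.0007,0,0,-0.0722],[-0.0363,-0.0198,-0.0007,0,0,-0.0722],[-0.0363,-0.0198,-0.0007,0,0,-0.0722],[-0.0363,-0.0198,-0.0007,0,0,-0.0722],[-0.0363,-0.0198,-0.0007,0,0,-0.0722],[-0.0363,-0.0198,-0.0007,0,0,-0.0722],[-0.0363,-0.0198,-0.0007,0,0,-0.0722],[-0.0363,-0.0198,-0.0007,0,0,-0.0722],[-0.0363,-0.0198,-0.0007,0,0,-0.0722]]'; python3 nudge.py '[[-0.0363,-0.0198,-0.0007,0,0,-0.0722],[0,0,0,0,0,0],[0,0,0,0,0,0],[0,0,0,0,0,0]]';python3 - <<'E'
from h import *
d=snap("wrist","w3")
cv2.imwrite("pics/w3b.png",cv2.resize(d["color"],(800,600),interpolation=cv2.INTER_CUBIC))
E
```

```text
clock: 3.67
ee_pos: [0.4534, -0.2841, 0.2218]
orientation: [0.437, 0.9, -0.001, 0.002]
force: [1.1, 0.4, 0.1]
width: 0.0855
grip_force: 0.0
clock: 4.0
ee_pos: [0.4608, -0.3216, 0.221]
orientation: [0.405, 0.914, -0.0, 0.001]
force: [0.1, 1.0, 0.1]
width: 0.0855
grip_force: 0.0
```

View pics/w3b.png

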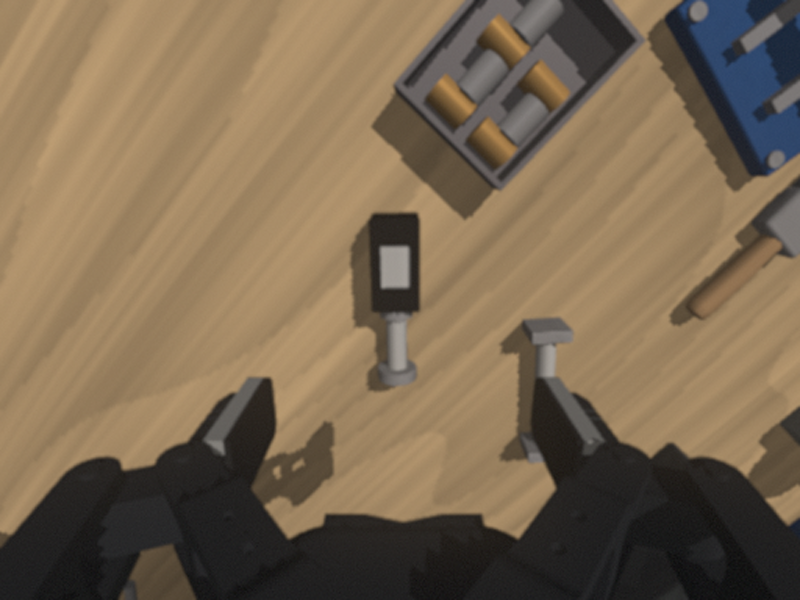

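The body is square to the tool (371–419 × 213–312) and the collar is at (397,372). The pipe stub sits at (545,390), close to the +x finger's side, so I'll measure before descending.

```bash
python3 - <<'E'
from h import *
np.set_printoptions(precision=4,suppress=True)
d=load("w3");hsv=cv2.cvtColor(d["color"],cv2.COLOR_BGR2HSV)
m=((hsv[...,2]<60)|(hsv[...,1]<45)).astype(np.uint8);b=np.zeros_like(m);b[130:203,232:274]=m[130:203,232:274]
b[:]=0;s=hsv[130:206,230:276];b[130:206,230:276]=(s[...,1]<80)&((s[...,2]<60)|(s[...,2]>0)&(s[...,1]<50))
cn=max(cv2.findContours(b,0,2)[0],key=cv2.contourArea)
P=plane(d,cn.reshape(-1,2),.036)[:,:2]
r=cv2.minAreaRect((P*1000).astype(np.float32));print("rect",r)
c=plane(d,[(397*.64,372*.64)],.034)[0];c2=plane(d,[(395*.64,267*.64)],.036)[0];st=plane(d,[(545*.64,330*.64),(532*.64,447*.64)],.032)
print("collar top",c,"label",c2,"stub",st)
A=load("scene0");B=load("side0")
print(tri(d,(395*.64,267*.64),A,np.array((300,201))*.64),tri(d,(395*.64,267*.64),B,np.array((403,486))*.64))
g=np.array(r[0])/1000;v=c[:2]-g;print("body->collar dist",np.linalg.norm(v),"yaw y",np.arctan2(-v[1],-v[0]))
E
```

```text
rect ((454.9768371582031, -326.3458251953125), (33.48441696166992, 78.41416931152344), 42.75145721435547)
collar top [ 0.512  -0.3865  0.034 ] label [ 0.4545 -0.3246  0.036 ] stub [[ 0.5729 -0.2851  0.032 ]
 [ 0.6437 -0.3634  0.032 ]]
(array([ 0.453 , -0.3221,  0.0378]), np.float64(0.004754785505080472)) (array([ 0.4539, -0.3242,  0.0379]), np.float64(0.0004747152926367436))
body->collar dist 0.08289986835657044 yaw y 2.32970396320403
```

```bash
python3 - <<'E'
from h import *
np.set_printoptions(precision=4,suppress=True)
d=load("w3");g=d["color"].astype(int)
for c in(242,262): print(c,[(v,g[v,c].tolist()) for v in list(range(132,146))+list(range(190,206))])
for v in(136,140,142,196,198,200): print(v,plane(d,[(253,v)],.036)[0][:2], totool(plane(d,[(253,v)],.036)[0]-arm.get_state()["ee_pos"])[:2],totool(plane(d,[(253,v)],.0)[0]-arm.get_state()["ee_pos"])[:2])
E
```

```text
242 [(132, [98, 133, 160]), (133, [98, 132, 159]), (134, [96, 129, 155]), (135, [84, 112, 135]), (136, [64, 85, 100]), (137, [40, 50, 59]), (138, [30, 34, 41]), (139, [31, 37, 41]), (140, [30, 36, 42]), (141, [34, 39, 45]), (142, [37, 41, 46]), (143, [33, 39, 43]), (144, [36, 41, 45]), (145, [32, 38, 44]), (190, [34, 39, 44]), (191, [36, 41, 47]), (192, [36, 40, 46]), (193, [34, 38, 45]), (194, [31, 37, 44]), (195, [33, 38, 44]), (196, [34, 41, 44]), (197, [32, 38, 42]), (198, [34, 41, 46]), (199, [41, 50, 59]), (200, [53, 67, 78]), (201, [62, 77, 90]), (202, [62, 79, 93]), (203, [62, 80, 95]), (204, [60, 79, 94]), (205, [59, 79, 94])]
262 [(132, [111, 151, 181]), (133, [112, 151, 182]), (134, [107, 145, 174]), (135, [89, 119, 144]), (136, [61, 80, 95]), (137, [37, 45, 54]), (138, [28, 32, 39]), (139, [33, 37, 41]), (140, [33, 37, 42]), (141, [30, 38, 41]), (142, [35, 38, 42]), (143, [36, 41, 46]), (144, [33, 38, 42]), (145, [34, 38, 42]), (190, [35, 39, 44]), (191, [34, 38, 43]), (192, [34, 39, 44]), (193, [33, 38, 43]), (194, [35, 40, 44]), (195, [33, 37, 42]), (196, [31, 38, 43]), (197, [31, 38, 41]), (198, [36, 40, 44]), (199, [41, 45, 50]), (200, [56, 60, 63]), (201, [73, 78, 83]), (202, [93, 100, 109]), (203, [98, 113, 127]), (204, [93, 118, 137]), (205, [87, 117, 140])]
136 [ 0.4287 -0.2956] [ 0.0406 -0.007 ] [ 0.0365 -0.0077]
140 [ 0.4316 -0.2988] [ 0.0363 -0.0071] [ 0.0317 -0.0077]
142 [ 0.4331 -0.3004] [ 0.0341 -0.0071] [ 0.0293 -0.0077]
196 [ 0.4745 -0.3466] [-0.0279 -0.0075] [-0.0399 -0.0082]
198 [ 0.4761 -0.3484] [-0.0303 -0.0075] [-0.0426 -0.0082]
200 [ 0.4777 -0.3502] [-0.0328 -0.0075] [-0.0453 -0.0083]
```

```bash
python3 -c "
from h import *
go([.4610,-.3325,.032],2.317,.034)"
```

```text
6 rows of [-0.0014, -0.0013, 0.0315, 0.0001, 0.0004, -0.0013]
```

```bash
python3 nudge.py '[[-0.0014,-0.0013,0.0315,0,0,-0.0017],[-0.0014,-0.0013,0.0315,0,0,-0.0017],[-0.0014,-0.0013,0.0315,0,0,-0.0017],[-0.0014,-0.0013,0.0315,0,0,-0.0017],[-0.0014,-0.0013,0.0315,0,0,-0.0017],[-0.0014,-0.0013,0.0315,0,0,-0.0017],[0,0,0,0,0,0],[0,0,0,0,0,0]]'; python3 nudge.py '[[0,0,0,0,0,0],[0,0,0,0,0,0],[0,0,0,0,0,0],[0,0,0,0,0,0],[0,0,0,0,0,0],[0,0,0,0,0,0]]' 0.02 60
```

```text
clock: 4.72
ee_pos: [0.4602, -0.3314, 0.0304]
orientation: [0.399, 0.917, 0.0, -0.001]
force: [0.1, 0.5, 0.4]
width: 0.0852
grip_force: 0.0
clock: 5.22
ee_pos: [0.461, -0.3331, 0.0318]
orientation: [0.4, 0.917, -0.0, 0.001]
force: [-1.4, 1.6, 9.2]
width: 0.0349
grip_force: 61.0
```

```bash
python3 nudge.py '[[0,0,-0.015,0,0,0],[0,0,-0.035,0,0,0],[0,0,-0.04,0,0,0],[0,0,-0.04,0,0,0],[0,0,-0.02,0,0,0],[0,0,0,0,0,0]]'; python3 -c "
from h import *
go([.5968,.2436,.175],1.418,.0395)"
```

```text
clock: 5.72
ee_pos: [0.4623, -0.3333, 0.1853]
orientation: [0.4, 0.917, -0.001, 0.004]
force: [0.4, -0.5, -1.7]
width: 0.0344
grip_force: 60.8
16 rows of [0.0326, 0.0202, 0.0005, 0.0003, 0.0004, 0.0563]
```

```bash
python3 nudge.py '[[0.0326,0.0202,0.0005,0,0,0.0563],[0.0326,0.0202,0.0005,0,0,0.0563],[0.0326,0.0202,0.0005,0,0,0.0563],[0.0326,0.0202,0.0005,0,0,0.0563],[0.0326,0.0202,0.0005,0,0,0.0563],[0.0326,0.0202,0.0005,0,0,0.0563],[0.0326,0.0202,0.0005,0,0,0.0563],[0.0326,0.0202,0.0005,0,0,0.0563],[0.0326,0.0202,0.0005,0,0,0.0563],[0.0326,0.0202,0.0005,0,0,0.0563],[0.0326,0.0202,0.0005,0,0,0.0563],[0.0326,0.0202,0.0005,0,0,0.0563]]'; python3 nudge.py '[[0.0326,0.0202,0.0005,0,0,0.0563],[0.0326,0.0202,0.0005,0,0,0.0563],[0.0326,0.0202,0.0005,0,0,0.0563],[0.0326,0.0202,0.0005,0,0,0.0563],[0,0,0,0,0,0],[0,0,0,0,0,0]]';python3 - <<'E'
from h import *
d=snap("wrist","w4");go([.5968,.2436,.14],1.418)
cv2.imwrite("pics/w4b.png",cv2.resize(d["color"],(800,600),interpolation=cv2.INTER_CUBIC))
E
```

```text
clock: 6.72
ee_pos: [0.5115, 0.1173, 0.1732]
orientation: [0.682, 0.732, -0.001, -0.0]
force: [0.6, -1.7, -2.6]
width: 0.0346
grip_force: 60.6
clock: 7.22
ee_pos: [0.5939, 0.2473, 0.1702]
orientation: [0.758, 0.652, -0.001, -0.001]
force: [-0.5, -0.2, -3.8]
width: 0.035
grip_force: 60.9
1 rows of [-0.001, 0.0035, 0.0303, -0.0024, 0.0017, 0.0021]
```

View pics/w4b.png

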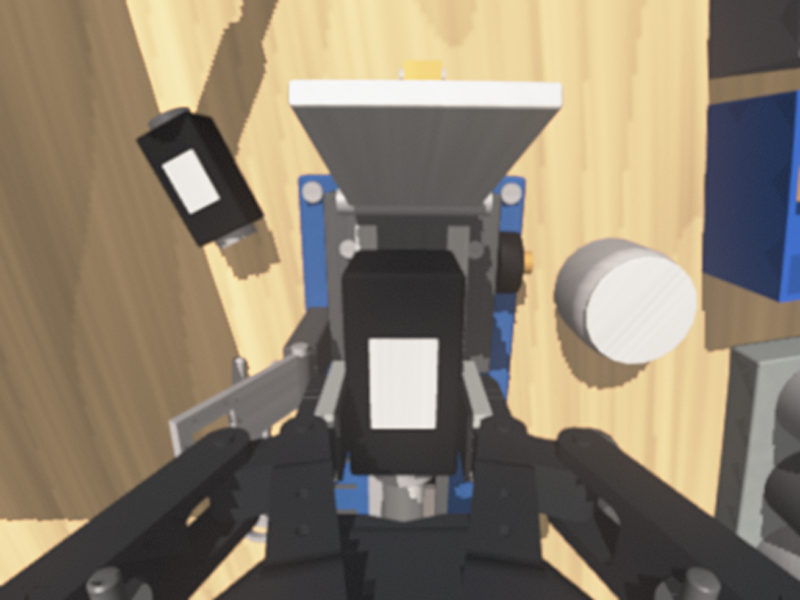

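Piece is held square over the cradle. Hinge pins are at (343,200) and (490,200), the body's top +y edge spans (345,272)–(463,272), and the lid stands clear behind.

```bash
python3 - <<'E'
from h import *
np.set_printoptions(precision=4,suppress=True)
d=load("w4");s=arm.get_state();f=.64;z=s["ee_pos"][2];print(s["ee_pos"])
u=np.array([.153,.9882]);n=np.array([.9882,-.153])
def show(l,uv,zz):
    p=plane(d,np.array(uv)*f,zz)[:,:2];print(l,"jig n,u:",np.c_[(p@n-.5528)*1e3,(p@u-.2018)*1e3].tolist())
show("hinge pins y190",[(343,201),(490,201)],.087)
show("body top +y edge",[(355,272),(455,272)],z+.004)
show("body top -y edge",[(352,473),(462,473)],z+.004)
show("body +y bottom edge",[(352,252),(458,252)],z-.032)
show("label",[(404,384)],z+.004)
show("screws",[(312,192),(511,192)],.022)
show("lid edge",[(290,82),(561,84)],.195)
p=s["ee_pos"][:2];print("TCP",(p@n-.5528)*1e3,(p@u-.2018)*1e3)
print("yaw",R.from_quat(s["orientation"]).as_matrix()[:,0])
E
```

```text
[0.5935 0.2452 0.1703]
hinge pins y190 jig n,u: [[-32.69295541417172, 190.43876981353256], [35.39713691157953, 190.79305474649402]]
body top +y edge jig n,u: [[-18.159748441052393, 178.51348783801456], [10.05063482713242, 178.65717621371093]]
body top -y edge jig n,u: [[-21.184936949712796, 110.12407116660097], [15.195834323679435, 110.35534403013045]]
body +y bottom edge jig n,u: [[-23.109558078465376, 176.9023213197312], [15.134109816913654, 177.09236967432147]]
label jig n,u: [[-4.151975037728128, 143.29194635790336]]
screws jig n,u: [[-60.10588047101967, 189.99627594699206], [60.2084747463707, 190.5915439955039]]
lid edge jig n,u: [[-28.437423119254458, 224.68379687122973], [28.409238004351355, 224.64218070148232]]
TCP -3.7738435746790255 131.28550143580028
yaw [ 0.1501  0.9887 -0.0017]
```

```bash
python3 nudge.py '[[-0.0033,0.0041,0.01,0,0,0],[0,0,0.025,0,0,0],[0,0,0.02,0,0,0],[0,0,0,0,0,0],[0,0,0,0,0,0],[0,0,0,0,0,0]]'; python3 - <<'E'
from h import *
np.set_printoptions(precision=4,suppress=True)
s=arm.get_state();u=np.array([.153,.9882]);n=np.array([.9882,-.153]);p=s["ee_pos"][:2];print("TCP",(p@n-.5528)*1e3,(p@u-.2018)*1e3,s["ee_pos"][2],R.from_quat(s["orientation"]).as_matrix()[:,0])
E
```

```text
clock: 7.77
ee_pos: [0.5984, 0.2402, 0.1178]
orientation: [0.759, 0.651, 0.0, 0.0]
force: [0.5, 0.7, -2.6]
width: 0.0345
grip_force: 60.8
TCP 1.8184044128966015 127.17009492414886 0.11781362544342341 [0.1528 0.9883 0.0003]
```

```bash
python3 nudge.py '[[0.0005,-0.0013,0.008,0,0,0],[0,0,0.008,0,0,0],[0,0,0.006,0,0,0],[0,0,0,0,0,0],[0,0,0,0,0,0]]';python3 nudge.py '[[0,0,0.006,0,0,0],[0,0,0.006,0,0,0],[0,0,0.005,0,0,0],[0,0,0,0,0,0],[0,0,0,0,0,0]]'
```

```text
clock: 8.18
ee_pos: [0.5965, 0.2416, 0.0945]
orientation: [0.759, 0.651, -0.0, -0.0]
force: [0.8, 0.0, -2.4]
width: 0.0349
grip_force: 61.0
clock: 8.6
ee_pos: [0.5966, 0.2417, 0.0776]
orientation: [0.759, 0.651, -0.0, -0.0]
force: [-0.1, 1.0, -1.5]
width: 0.0348
grip_force: 61.0
```

```bash
python3 nudge.py '[[0,0,0.001,0,0,0],[0,0,0,0,0,0]]'; python3 nudge.py '[[0,0,0,0,0,0],[0,0,0,0,0,0],[0,0,0,0,0,0],[0,0,0,0,0,0]]' 0.055;  python3 nudge.py '[[0,0,-0.025,0,0,0],[0,0,-0.04,0,0,0],[0,0,-0.04,0,0,0],[-0.03,0,-0.028,0,0,0],[-0.04,0,0,0,0,0],[0,0,0,0,0,0],[0,0,0,0,0,0]]'; python3 - <<'E'
from h import *
np.set_printoptions(precision=1,suppress=True)
d=snap("wrist","w5");f=.64
cv2.imwrite("pics/w5b.png",cv2.resize(d["color"],(800,600),interpolation=cv2.INTER_CUBIC))
E
```

```text
clock: 8.77
ee_pos: [0.5968, 0.2417, 0.0769]
orientation: [0.759, 0.651, -0.0, -0.0]
force: [-0.0, -0.3, -3.1]
width: 0.0347
grip_force: 61.0
clock: 9.1
ee_pos: [0.597, 0.2418, 0.0773]
orientation: [0.759, 0.651, 0.0, 0.0]
force: [-0.2, 0.1, -1.0]
width: 0.055
grip_force: 0.0
clock: 9.68
ee_pos: [0.5867, 0.169, 0.2106]
orientation: [0.761, 0.649, -0.0, 0.001]
force: [0.8, 0.1, -0.5]
width: 0.0549
grip_force: 0.0
```

View pics/w5b.png

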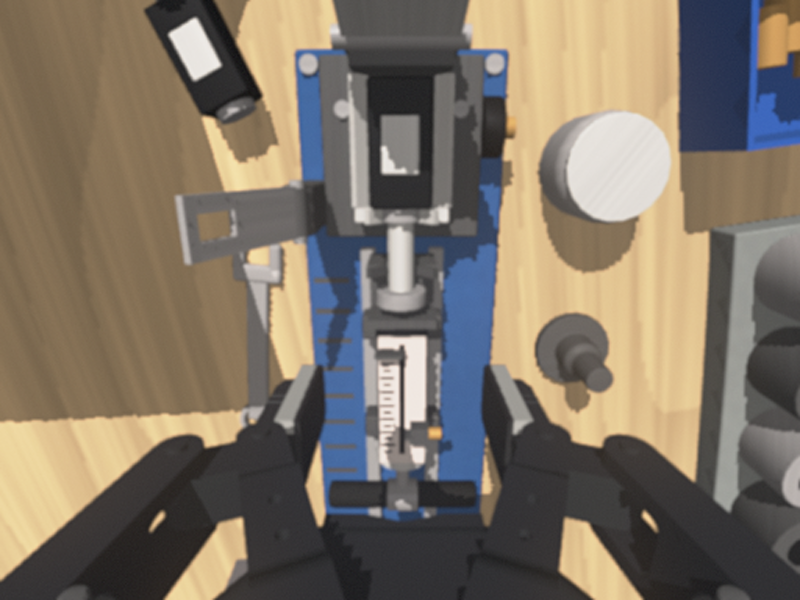

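The piece is seated: body between the liners, pipe in the slot, collar in the yoke at (402,293). The index is at (388,353) and the marker at (420,433). Next I'll go over and behind the lid with the fingers shut.

```bash
python3 nudge.py '[[0,0,-0.041,0,0,0],[0.04,0,-0.005,0,0,0],[0.041,0,0,0,0,0],[0.041,0,0,0,0,0],[0.041,0,0,0,0,0],[0.041,0,0,0,0,0],[0.01,0,0,0,0,0],[0,0,0.0,0,0,0],[0,0,0.0,0,0,0]]' 0 30; python3 - <<'E'
from h import *
np.set_printoptions(precision=4,suppress=True)
open("h.py","a").write('''
un=np.array([.153,.9882]);nn=np.array([.9882,-.153])
def J(p): return np.array([(p[:2]@nn-.5528)*1e3,(p[:2]@un-.2018)*1e3,p[2]*1e3]).round(1)
''')
from importlib import reload
import h;reload(h)
d=load("w5");f=.64
for l,uv,z in(("index",(388,355),.09),("marker",(418,433),.09),("collar",(402,290),.06),("bar",(402,494),.063),("hinge",(402,39),.087),("body",(401,141),.081)): print(l,h.J(plane(d,np.array(uv)*f,z)[0]))
g=d["color"].astype(int);
for c in(248,252,256,260,264): print(c,[int(x) for x in g[215:300,c].mean(1)])
print(h.J(arm.get_state()["ee_pos"]))
E
```

```text
clock: 10.48
ee_pos: [0.6175, 0.3859, 0.2547]
orientation: [0.758, 0.652, -0.001, -0.0]
force: [0.5, -1.2, -0.2]
width: -0.0002
grip_force: 0.0
index [-8.7 16.9 90. ]
marker [  9.9 -38.4  90. ]
collar [-0.1 49.1 60. ]
bar [  -0.8 -111.2   63. ]
hinge [  0.6 189.1  87. ]
body [ -0.2 140.   81. ]
248 [178, 218, 230, 232, 232, 233, 229, 208, 147, 95, 83, 85, 89, 98, 111, 126, 125, 101, 113, 170, 210, 197, 173, 211, 232, 224, 175, 169, 218, 228, 200, 172, 212, 233, 225, 172, 169, 219, 228, 197, 171, 215, 233, 221, 174, 192, 228, 224, 174, 163, 220, 229, 193, 169, 220, 234, 218, 170, 196, 227, 216, 172, 195, 211, 167, 118, 139, 162, 135, 96, 121, 157, 161, 126, 112, 133, 149, 151, 155, 174, 191, 199, 204, 197, 176]
252 [146, 205, 229, 232, 232, 233, 233, 224, 181, 123, 90, 84, 90, 98, 110, 126, 130, 126, 160, 218, 234, 233, 233, 233, 233, 230, 220, 219, 228, 232, 233, 233, 232, 233, 230, 219, 219, 229, 233, 233, 232, 233, 233, 226, 210, 219, 231, 233, 233, 232, 232, 231, 219, 209, 226, 228, 210, 188, 188, 194, 175, 137, 128, 134, 135, 133, 133, 133, 123, 109, 115, 130, 136, 134, 134, 135,
[... 588 characters left out ...]
 232, 232, 233, 232, 233, 232, 232, 232, 232, 232, 232, 232, 233, 232, 233, 233, 233, 233, 232, 233, 233, 233, 234, 234, 234, 236, 228, 185, 121, 86, 83, 84, 85, 93, 105, 119, 130, 134, 134, 131, 131, 131, 131, 132, 133, 136, 136, 134, 133, 128, 124, 123, 123]
264 [177, 218, 230, 232, 232, 232, 232, 232, 232, 231, 232, 232, 232, 232, 233, 232, 232, 232, 232, 232, 231, 231, 232, 232, 232, 232, 232, 231, 232, 232, 231, 232, 232, 232, 232, 232, 231, 231, 232, 232, 232, 232, 232, 232, 232, 232, 232, 232, 231, 232, 232, 232, 234, 228, 182, 116, 83, 81, 84, 87, 95, 100, 100, 99, 97, 96, 97, 99, 101, 123, 161, 204, 229, 233, 231, 227, 219, 216, 211, 197, 167, 141, 123, 117, 112]
[ -1.6 274.  254.7]
```

```bash
python3 nudge.py '[[0,0,0.037,0,0,0],[0,0,0.036,0,0,0],[-0.01,0,0,0,0,0],[-0.02,0,0,0,0,0],[-0.023,0,0.001,0,0,0],[-0.022,0,0.002,0,0,0],[-0.0224,0,0.004,0,0,0],[0,0,0,0,0,0],[0,0,0,0,0,0]]'; python3 nudge.py '[[-0.0199,0,0.0104,0,0,0],[-0.0159,0,0.0158,0,0,0],[-0.0106,0,0.0197,0,0,0],[0,0,0,0,0,0],[0,0,0,0,0,0]]';python3 -c "
from h import *
print(J(arm.get_state()['ee_pos']))"
```

```text
clock: 11.23
ee_pos: [0.605, 0.2846, 0.1778]
orientation: [0.76, 0.65, 0.0, 0.001]
force: [-0.1, 1.2, 0.6]
width: -0.0001
grip_force: 0.0
clock: 11.65
ee_pos: [0.5968, 0.2421, 0.1305]
orientation: [0.759, 0.651, -0.0, -0.0]
force: [-0.6, 0.0, 0.4]
width: -0.0002
grip_force: 0.0
[-1.000e-01  1.288e+02  1.305e+02]
```

```bash
python3 nudge.py '[[-0.003,0,0.012,0,0,0],[0,0,0.01,0,0,0],[0,0,0.004,0,0,0],[0,0,0,0,0,0],[0,0,0,0,0,0]]';python3 -c "
from h import *
print(J(arm.get_state()['ee_pos']))"
```

```text
clock: 12.07
ee_pos: [0.597, 0.2401, 0.107]
orientation: [0.759, 0.651, 0.001, 0.001]
force: [-3.8, -4.0, 15.8]
width: 0.0
grip_force: 8.0
[  0.4 126.8 107. ]
```

Lid is down: it resists 16 N with the tip at about 90 mm. Now the hasp, going round to its −x side.

```bash
python3 nudge.py '[[0,0,-0.04,0,0,0],[0,0,-0.04,0,0,0],[0,-0.02,-0.036,0,0,0],[-0.01,-0.04,0,0,0,0],[-0.014,-0.04,0,0,0,0],[0,-0.03,0.02,0,0,0],[0,0,0.04,0,0,0],[0,0,0.01,0,0,0],[0,0,0,0,0,0],[0,0,0,0,0,0]]';python3 -c "
from h import *
print(J(arm.get_state()['ee_pos']))
d=snap('wrist','w6')
for n in('scene','side'): snap(n,n+'6')
"
```

```text
clock: 12.9
ee_pos: [0.4658, 0.2357, 0.1506]
orientation: [0.759, 0.651, -0.0, -0.0]
force: [1.2, -0.5, 0.5]
width: -0.0001
grip_force: 0.0
[-128.5  102.4  150.6]
```

```bash
python3 nudge.py '[[0,0.02,0,0,0,0],[0,0.02,0,0,0,0],[0,0.0188,0,0,0,0],[0,0.0118,0.002,0,0,0],[0,0.0107,0.0055,0,0,0],[0,0.0086,0.0082,0,0,0],[0,0.0057,0.0106,0,0,0],[0,0.0024,0.0117,0,0,0],[0,0,0,0,0,0],[0,0,0,0,0,0]]';python3 -c "
from h import *
print(J(arm.get_state()['ee_pos']))
"; python3 nudge.py '[[0,0,0.002,0,0,0],[0,0,0.0,0,0,0],[0,0,0,0,0,0]]'
```

```text
clock: 13.88
ee_pos: [0.5623, 0.2203, 0.1121]
orientation: [0.759, 0.651, 0.001, 0.001]
force: [1.6, -1.0, 8.7]
width: -0.0
grip_force: 4.0
[-30.8 101.9 112.1]
clock: 14.13
ee_pos: [0.5624, 0.2203, 0.1118]
orientation: [0.759, 0.651, 0.001, 0.001]
force: [-3.7, -4.1, 22.5]
width: -0.0004
grip_force: 11.2
```

```bash
python3 nudge.py '[[0,0,-0.03,0,0,0],[0,0,-0.04,0,0,0],[-0.025,0.015,-0.03,0,0,0],[-0.038,0.015,-0.008,0,0,0],[-0.04,0,0,0,0,0],[-0.03,0,0,0,0,0],[0,0,0,0,0,0],[0,0,0,0,0,0]]';python3 -c "
from h import *
print(J(arm.get_state()['ee_pos']),arm.get_state()['joints'].round(2))
d=snap('wrist','w7')
for n in('scene','side'): snap(n,n+'7')
cv2.imwrite('pics/w7b.png',cv2.resize(d['color'][0:280,140:380],None,fx=2.5,fy=2.12,interpolation=cv2.INTER_CUBIC))
"
```

```text
clock: 14.8
ee_pos: [0.5705, 0.0819, 0.2167]
orientation: [0.76, 0.65, -0.001, -0.0]
force: [-0.9, 1.9, 0.2]
width: 0.0001
grip_force: 0.0
[ -1.6 -33.5 216.7] [ 0.22  0.51 -0.63  1.67  0.33  1.07 -0.67]
```

View pics/w7b.png

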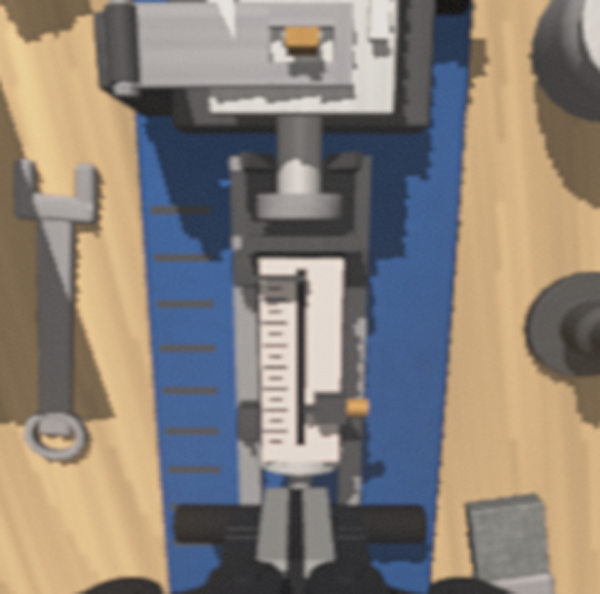

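The hasp lies over the staple (brass staple top at (300,38) through the slot) and the lid is flat. Index block centre is about (283,288), marker pointer about (310,407), brass screw (357,407).

```bash
python3 - <<'E'
from h import *
d=load("w7")
def c(x,y): return (140+x/2.5-.3,y/2.12-.26)
for l,p,z in(("index top",(283,277),.09),("index mid",(283,288),.09),("index bot",(283,299),.09),("mk top",(330,394),.09),("mk mid",(320,407),.09),("mk bot",(330,421),.09),("screw",(357,407),.085),("bar",(380,524),.063),("bar",(220,524),.063),("collar",(300,206),.06)): print(l,J(plane(d,c(*p),z)[0]))
g=d["color"].astype(int).mean(2).round().astype(int)
for col in(250,255,260,264,268,272): print(col,g[125:210,col].tolist())
for n in("scene7","side7"):
    h=cv2.cvtColor(load(n)["color"],cv2.COLOR_BGR2HSV);q=proj(load(n),[[*( .5528*nn+.2018*un+.022*nn-.038*un),.085]])[0];print(n,q)
    x,y=q.round().astype(int);print(h[y-5:y+6,x-6:x+7,1].tolist())
E
```

```text
index top [-6.8 18.  90. ]
index mid [-6.8 13.5 90. ]
index bot [-6.9  9.  90. ]
mk top [ 10.2 -32.4  90. ]
mk mid [  6.6 -38.3  90. ]
mk bot [ 10.4 -44.8  90. ]
screw [ 20.8 -39.9  85. ]
bar [  34.5 -110.8   63. ]
bar [ -36.1 -110.8   63. ]
collar [-0.7 46.5 60. ]
250 [219, 219, 220, 211, 170, 115, 92, 104, 116, 115, 95, 92, 110, 122, 117, 98, 84, 110, 156, 196, 201, 167, 166, 201, 218, 210, 172, 148, 186, 215, 214, 183, 156, 185, 214, 220, 206, 171, 169, 203, 217, 209, 170, 152, 190, 215, 210, 169, 148, 187, 216, 213, 182, 155, 185, 215, 213, 183, 155, 187, 215, 213, 182, 155, 185, 214, 213, 182, 156, 187, 214, 214, 180, 154, 184, 214, 212, 185, 161, 190, 215, 208, 166, 145, 186]
255 [219, 220, 220, 214, 171, 115, 93, 103, 115, 122, 123, 122, 123, 124, 123, 117, 115, 144, 193, 218, 220, 220, 219, 219, 219, 217, 209, 203, 211, 217, 219, 219, 219, 219, 218, 219, 215, 206, 205, 213, 218, 218, 219, 219, 219, 218, 217, 208, 203, 210, 217, 219, 219, 218, 218, 219, 217, 208, 200, 209, 217, 218, 218, 217, 219, 218, 216, 208, 200, 208, 217, 218, 218, 217, 218, 218, 216, 207, 202, 210, 217, 
[... 2273 characters left out ...]
ide7 [253.63550049 165.6920886 ]
[[24, 30, 14, 55, 133, 144, 149, 164, 150, 150, 153, 159, 152], [30, 34, 18, 43, 102, 105, 105, 134, 149, 152, 158, 156, 157], [32, 27, 15, 6, 18, 55, 22, 73, 147, 155, 157, 155, 150], [21, 18, 18, 42, 93, 126, 115, 32, 122, 151, 153, 150, 156], [12, 16, 11, 48, 98, 131, 120, 34, 132, 156, 153, 158, 157], [22, 22, 14, 30, 76, 77, 47, 63, 152, 153, 154, 152, 150], [27, 26, 18, 15, 5, 64, 98, 129, 157, 155, 152, 154, 153], [30, 25, 33, 23, 19, 95, 154, 154, 154, 154, 154, 158, 155], [34, 34, 33, 32, 11, 67, 142, 162, 159, 147, 155, 156, 155], [34, 35, 36, 34, 27, 19, 119, 163, 165, 151, 155, 150, 154], [36, 29, 27, 31, 34, 15, 86, 149, 153, 152, 158, 157, 156]]
```

```bash
python3 -c "
from h import *
go([.5276,.0104,.14],2.989)"
```

```text
14 rows of [-0.0032, -0.0061, 0.0055, -0.0, -0.0001, -0.112]
```

```bash
python3 nudge.py '[[-0.0032,-0.0061,0.0055,0,0,-0.112],[-0.0032,-0.0061,0.0055,0,0,-0.112],[-0.0032,-0.0061,0.0055,0,0,-0.112],[-0.0032,-0.0061,0.0055,0,0,-0.112],[-0.0032,-0.0061,0.0055,0,0,-0.112],[-0.0032,-0.0061,0.0055,0,0,-0.112],[-0.0032,-0.0061,0.0055,0,0,-0.112],[-0.0032,-0.0061,0.0055,0,0,-0.112],[-0.0032,-0.0061,0.0055,0,0,-0.112],[-0.0032,-0.0061,0.0055,0,0,-0.112],[-0.0032,-0.0061,0.0055,0,0,-0.112],[-0.0032,-0.0061,0.0055,0,0,-0.112]]' 0.05; python3 nudge.py '[[-0.0032,-0.0061,0.0055,0,0,-0.112],[-0.0032,-0.0061,0.0055,0,0,-0.112],[0,0,0,0,0,0],[0,0,0,0,0,0]]';python3 -c "
from h import *
s=arm.get_state();print(J(s['ee_pos']),s['joints'].round(2));go([.5276,.0104,.061],2.989,.025)
snap('wrist','w8')"
```

```text
clock: 15.95
ee_pos: [0.5263, 0.0239, 0.1516]
orientation: [0.184, 0.983, 0.001, -0.0]
force: [-0.0, -0.2, -0.1]
width: 0.0503
grip_force: 0.0
clock: 16.28
ee_pos: [0.5285, 0.0099, 0.1406]
orientation: [0.079, 0.997, 0.001, -0.001]
force: [0.3, 0.6, 0.1]
width: 0.0505
grip_force: 0.0
[ -32.  -111.2  140.6] [ 0.57  0.65 -1.03  1.89  0.67  0.99  0.65]
4 rows of [0.0002, 0.0001, 0.0199, 0.0004, -0.0003, -0.0011]
```

```bash
python3 nudge.py '[[0,0,0.02,0,0,0],[0,0,0.02,0,0,0],[0,0,0.02,0,0,0],[0,0,0.019,0,0,0],[0,0,0,0,0,0],[0,0,0,0,0,0]]';python3 nudge.py '[[0,0,0,0,0,0],[0,0,0,0,0,0],[0,0,0,0,0,0],[0,0,0,0,0,0],[0,0,0,0,0,0]]' 0.008 50;python3 -c "
from h import *
s=arm.get_state();print(J(s['ee_pos']))
snap('scene','scene9')"
```

```text
clock: 16.83
ee_pos: [0.5284, 0.0098, 0.0622]
orientation: [0.078, 0.997, 0.0, -0.0]
force: [0.6, -0.5, -0.1]
width: 0.05
grip_force: 0.0
clock: 17.25
ee_pos: [0.5295, 0.0092, 0.0635]
orientation: [0.078, 0.997, 0.0, 0.001]
force: [-1.4, -0.3, 5.9]
width: 0.0186
grip_force: 48.6
[ -31.  -111.7   63.5]
```

```bash
python3 nudge.py '[[0,-0.004,0,0,0,0],[0,-0.005,0,0,0,0],[0,-0.005,0,0,0,0],[0,-0.005,0,0,0,0],[0,-0.005,0,0,0,0],[0,-0.005,0,0,0,0],[0,-0.005,0,0,0,0],[0,-0.006,0,0,0,0],[0,0,0,0,0,0],[0,0,0,0,0,0],[0,0,0,0,0,0]]';cat > blob.py <<'E'
from h import *
s=arm.get_state();print("TCP",J(s["ee_pos"]),"F",np.round(s["force"],1),"along pull",round(float(s["force"][:2]@un),1))
snap("scene","sceneB")
def blob(n):
    h=cv2.cvtColor(load(n)["color"],cv2.COLOR_BGR2HSV);x0,y0=240,180
    m=((h[...,1]>110)&(h[...,0]<30)&(h[...,0]>8))[y0:215,x0:300].astype(np.uint8)
    k,l,st,c=cv2.connectedComponentsWithStats(m);o=[]
    for i in range(1,k):
        if st[i,4]>4:
            w=h[y0:215,x0:300,1]*(l==i);yy,xx=np.mgrid[y0:215,x0:300];o.append((int(st[i,4]),(xx*w).sum()/w.sum(),(yy*w).sum()/w.sum(),J(plane(load(n),[((xx*w).sum()/w.sum(),(yy*w).sum()/w.sum())],.085)[0])))
    return o
for n in("scene9","sceneB"): print(n,blob(n))
E
python3 blob.py
```

```text
clock: 18.22
ee_pos: [0.5237, -0.0281, 0.0635]
orientation: [0.077, 0.997, 0.002, 0.002]
force: [0.5, 8.6, 4.7]
width: 0.0182
grip_force: 49.3
TCP [ -31.  -149.4   63.5] F [0.5 8.6 4.7] along pull 8.5
scene9 [(10, np.float64(241.0), np.float64(180.98697068403908), array([  29.9, -169.5,   85. ])), (137, np.float64(292.21340096732337), np.float64(186.9580040108529), array([-41.9, -50.7,  85. ])), (19, np.float64(280.7273593898951), np.float64(202.99714013346045), array([ 19.1, -42.7,  85. ]))]
sceneB [(10, np.float64(240.996723996724), np.float64(180.99099099099098), array([  29.9, -169.5,   85. ])), (180, np.float64(289.6823624377775), np.float64(185.58271671375397), array([-41.3, -58.7,  85. ])), (17, np.float64(278.0517487508922), np.float64(201.26659528907922), array([ 19.2, -51.4,  85. ]))]
```

```bash
python3 nudge.py '[[0,-0.004,0,0,0,0],[0,-0.005,0,0,0,0],[0,-0.005,0,0,0,0],[0,-0.005,0,0,0,0],[0,-0.004,0,0,0,0],[0,-0.001,0,0,0,0],[0,0,0,0,0,0],[0,0,0,0,0,0]]'; python3 blob.py; python3 - <<'E'
from blob import blob
from h import *
print("scene7",blob("scene7"))
d=load("sceneB");o=.5528*nn+.2018*un
q=proj(d,[[*(o+.0*nn-.05*un),.09]])[0].round().astype(int);print(q)
cv2.imwrite("pics/last.png",cv2.resize(d["color"][q[1]-30:q[1]+30,q[0]-40:q[0]+40],(800,600),interpolation=cv2.INTER_CUBIC))
E
```

```text
clock: 18.93
ee_pos: [0.5202, -0.05, 0.0635]
orientation: [0.076, 0.997, 0.004, 0.002]
force: [0.5, 13.2, 3.2]
width: 0.0183
grip_force: 49.3
TCP [ -31.1 -171.6   63.5] F [ 0.5 13.2  3.2] along pull 13.2
scene9 [(10, np.float64(241.0), np.float64(180.98697068403908), array([  29.9, -169.5,   85. ])), (137, np.float64(292.21340096732337), np.float64(186.9580040108529), array([-41.9, -50.7,  85. ])), (19, np.float64(280.7273593898951), np.float64(202.99714013346045), array([ 19.1, -42.7,  85. ]))]
sceneB [(180, np.float64(289.6968909595914), np.float64(185.58883612579518), array([-41.3, -58.6,  85. ])), (17, np.float64(277.9989539748954), np.float64(201.26534170153417), array([ 19.3, -51.5,  85. ]))]
TCP [ -31.1 -171.6   63.5] F [ 1.4 13.8  2.6] along pull 13.8
scene9 [(10, np.float64(241.0), np.float64(180.98697068403908), array([  29.9, -169.5,   85. ])), (137, np.float64(292.21340096732337), np.float64(186.9580040108529), array([-41.9, -50.7,  85. ])), (19, np.float64(280.7273593898951), np.float64(202.99714013346045), array([ 19.1, -42.7,  85. ]))]
sceneB [(180, np.float64(289.6896381873545), np.float64(185.58507970625112), array([-41.3, -58.6,  85. ])), (17, np.float64(278.033356741573), np.float64(201.27001404494382), array([ 19.2, -51.5,  85. ]))]
scene7 [(10, np.float64(240.99509403107115), np.float64(180.9852820932134), array([  29.9, -169.5,   85. ])), (172, np.float64(290.27777256080384), np.float64(185.82641562588037), array([-41.7, -56.9,  85. ])), (17, np.float64(281.5754847645429), np.float64(203.571675900277), array([ 19.2, -39.9,  85. ]))]
[283 196]
```

View pics/last.png

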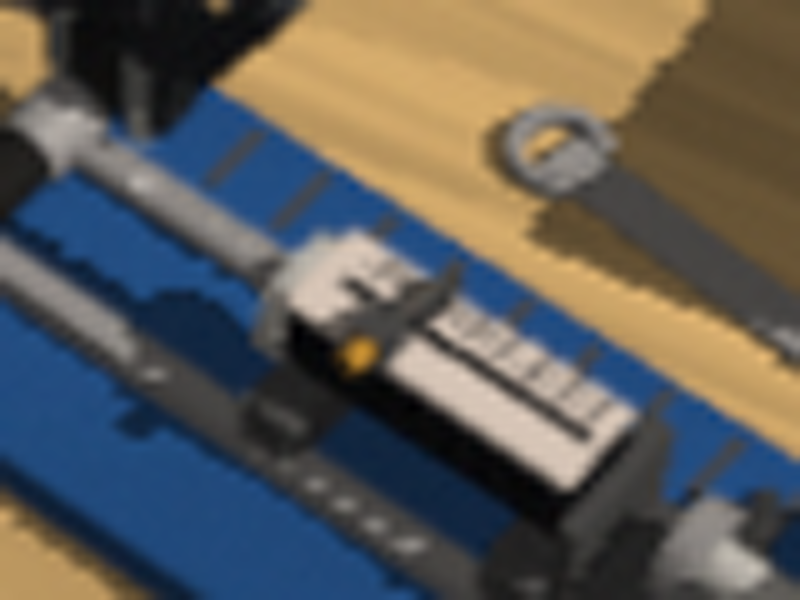

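The blade (around (440,285)) is nearly in line with the marker (screw (357,352), pointer (400,315)). By travel and by force the draw is about 51 mm, against about 56.7 at the marker, so I'll add 5 mm and hold.

```bash
python3 nudge.py '[[0,-0.002,0,0,0,0],[0,-0.002,0,0,0,0],[0,-0.0012,0,0,0,0],[0,0,0,0,0,0],[0,0,0,0,0,0],[0,0,0,0,0,0]]'; python3 blob.py; python3 - <<'E'
from h import *
# index vs marker along jig y, seen by the scene camera: rectify the scale plate onto z=.09 (2 px/mm), print profiles
d=load("sceneB");o=.5528*nn+.2018*un
ys=np.arange(-75,-20,1.)
for x in(-12,-9,-6,-3,0,4,7,10,13):
    q=proj(d,[[*(o+x/1e3*nn+y/1e3*un),.09] for y in ys]).astype(np.float32)
    print(x,cv2.remap(d["color"],q[None,:,0],q[None,:,1],cv2.INTER_LINEAR)[0].mean(1).astype(int).tolist())
E
```

```text
clock: 19.53
ee_pos: [0.5195, -0.0547, 0.0635]
orientation: [0.076, 0.997, 0.004, 0.002]
force: [0.4, 13.9, 2.8]
width: 0.0181
grip_force: 49.3
TCP [ -31.1 -176.4   63.5] F [ 0.4 13.9  2.8] along pull 13.8
scene9 [(10, np.float64(241.0), np.float64(180.98697068403908), array([  29.9, -169.5,   85. ])), (137, np.float64(292.21340096732337), np.float64(186.9580040108529), array([-41.9, -50.7,  85. ])), (19, np.float64(280.7273593898951), np.float64(202.99714013346045), array([ 19.1, -42.7,  85. ]))]
sceneB [(180, np.float64(289.68389697648377), np.float64(185.58320268756998), array([-41.3, -58.7,  85. ])), (17, np.float64(278.02348405187524), np.float64(201.26673676831405), array([ 19.2, -51.5,  85. ]))]
-12 [104, 113, 117, 118, 113, 108, 111, 118, 120, 118, 117, 117, 116, 117, 117, 114, 112, 111, 109, 106, 103, 97, 91, 86, 79, 69, 65, 70, 76, 84, 90, 99, 107, 111, 110, 107, 107, 108, 108, 108, 107, 104, 100, 101, 100, 97, 100, 107, 111, 113, 107, 101, 99, 101, 100]
-9 [142, 161, 167, 169, 173, 182, 184, 179, 177, 173, 173, 175, 166, 152, 141, 134, 134, 131, 120, 108, 105, 110, 107, 94
[... 1281 characters left out ...]
 74, 74, 72, 70, 68, 67, 65, 66, 67, 68, 68, 68, 70, 76, 81, 89, 104, 116, 123, 135, 140, 136, 131, 132, 132, 132, 134, 136, 142, 149, 157, 152, 151, 151, 151, 151, 147, 142]
10 [184, 189, 192, 195, 196, 196, 196, 194, 194, 196, 192, 186, 183, 179, 165, 139, 115, 97, 84, 76, 72, 71, 69, 69, 69, 69, 69, 68, 67, 66, 74, 87, 104, 124, 150, 171, 184, 186, 190, 195, 190, 187, 188, 189, 196, 196, 194, 193, 194, 197, 196, 196, 195, 193, 196]
13 [182, 187, 193, 195, 196, 196, 196, 196, 196, 195, 193, 184, 171, 151, 128, 102, 91, 84, 78, 72, 68, 67, 68, 69, 69, 69, 69, 68, 63, 63, 65, 75, 98, 123, 152, 177, 187, 193, 196, 196, 196, 196, 196, 196, 196, 196, 196, 196, 197, 197, 196, 196, 196, 196, 196]
```

```bash
python3 nudge.py '[[0,-0.0008,0,0,0,0],[0,0,0,0,0,0],[0,0,0,0,0,0],[0,0,0,0,0,0],[0,0,0,0,0,0],[0,0,0,0,0,0],[0,0,0,0,0,0],[0,0,0,0,0,0],[0,0,0,0,0,0],[0,0,0,0,0,0],[0,0,0,0,0,0],[0,0,0,0,0,0]]';python3 nudge.py '[[0,0,0,0,0,0],[0,0,0,0,0,0],[0,0,0,0,0,0],[0,0,0,0,0,0],[0,0,0,0,0,0],[0,0,0,0,0,0],[0,0,0,0,0,0],[0,0,0,0,0,0],[0,0,0,0,0,0],[0,0,0,0,0,0],[0,0,0,0,0,0],[0,0,0,0,0,0]]';python3 nudge.py '[[0,0,0,0,0,0],[0,0,0,0,0,0],[0,0,0,0,0,0],[0,0,0,0,0,0],[0,0,0,0,0,0],[0,0,0,0,0,0]]'; python3 blob.py
```

```text
clock: 20.58
ee_pos: [0.5194, -0.0553, 0.0635]
orientation: [0.076, 0.997, 0.004, 0.002]
force: [0.4, 14.8, 2.9]
width: 0.0184
grip_force: 49.2
clock: 21.58
ee_pos: [0.5194, -0.0553, 0.0635]
orientation: [0.076, 0.997, 0.004, 0.002]
force: [0.4, 13.6, 2.6]
width: 0.0184
grip_force: 49.2
clock: 22.08
ee_pos: [0.5194, -0.0553, 0.0635]
orientation: [0.076, 0.997, 0.004, 0.002]
force: [1.1, 14.2, 2.4]
width: 0.0184
grip_force: 49.2
TCP [ -31.1 -177.    63.5] F [ 1.1 14.2  2.4] along pull 14.2
scene9 [(10, np.float64(241.0), np.float64(180.98697068403908), array([  29.9, -169.5,   85. ])), (137, np.float64(292.21340096732337), np.float64(186.9580040108529), array([-41.9, -50.7,  85. ])), (19, np.float64(280.7273593898951), np.float64(202.99714013346045), array([ 19.1, -42.7,  85. ]))]
sceneB [(179, np.float64(289.66849635561954), np.float64(185.5956987312157), array([-41.2, -58.7,  85. ])), (17, np.float64(278.02720613882104), np.float64(201.2734565748169), array([ 19.2, -51.5,  85. ]))]
```

```bash
python3 nudge.py '[[0,-0.0015,0,0,0,0],[0,0,0,0,0,0],[0,0,0,0,0,0],[0,0,0,0,0,0],[0,0,0,0,0,0],[0,0,0,0,0,0],[0,0,0,0,0,0],[0,0,0,0,0,0],[0,0,0,0,0,0],[0,0,0,0,0,0],[0,0,0,0,0,0],[0,0,0,0,0,0]]';python3 nudge.py '[[0,0,0,0,0,0],[0,0,0,0,0,0],[0,0,0,0,0,0],[0,0,0,0,0,0],[0,0,0,0,0,0],[0,0,0,0,0,0],[0,0,0,0,0,0],[0,0,0,0,0,0],[0,0,0,0,0,0],[0,0,0,0,0,0]]'; python3 nudge.py '[[0,0.002,0,0,0,0],[0,0.004,0,0,0,0],[0,0.006,0,0,0,0],[0,0.006,0,0,0,0],[0,0.006,0,0,0,0],[0,0.006,0,0,0,0],[0,0.006,0,0,0,0],[0,0.006,0,0,0,0],[0,0.006,0,0,0,0],[0,0.004,0,0,0,0],[0,0,0,0,0,0],[0,0,0,0,0,0]]'; python3 blob.py
```

```text
clock: 23.13
ee_pos: [0.5192, -0.0567, 0.0635]
orientation: [0.076, 0.997, 0.004, 0.002]
force: [1.4, 14.4, 1.6]
width: 0.0185
grip_force: 49.3
clock: 23.97
ee_pos: [0.5192, -0.0567, 0.0635]
orientation: [0.076, 0.997, 0.004, 0.002]
force: [0.4, 14.8, 3.0]
width: 0.0186
grip_force: 49.3
clock: 24.97
ee_pos: [0.5267, -0.0086, 0.0635]
orientation: [0.077, 0.997, 0.001, 0.001]
force: [-1.0, 3.9, 6.9]
width: 0.0183
grip_force: 49.7
TCP [ -31.  -129.7   63.5] F [-1.   3.9  6.9] along pull 3.7
scene9 [(10, np.float64(241.0), np.float64(180.98697068403908), array([  29.9, -169.5,   85. ])), (137, np.float64(292.21340096732337), np.float64(186.9580040108529), array([-41.9, -50.7,  85. ])), (19, np.float64(280.7273593898951), np.float64(202.99714013346045), array([ 19.1, -42.7,  85. ]))]
sceneB [(10, np.float64(240.98922949461476), np.float64(180.99917149958574), array([  30. , -169.5,   85. ])), (176, np.float64(290.00724803890085), np.float64(185.71136290655534), array([-41.5, -57.7,  85. ])), (18, np.float64(278.14280774550485), np.float64(201.29218533886583), array([ 19.1, -51.2,  85. ]))]
```

```bash
python3 nudge.py '[[0,0.004,0,0,0,0],[0,0.004,0,0,0,0],[0,0.004,0,0,0,0],[0,0.003,0,0,0,0],[0,0.002,0,0,0,0],[0,0,0,0,0,0],[0,0,0,0,0,0]]'; python3 blob.py
```

```text
clock: 25.6
ee_pos: [0.5291, 0.0066, 0.0634]
orientation: [0.078, 0.997, 0.0, 0.001]
force: [-1.0, 0.7, 8.1]
width: 0.0186
grip_force: 50.0
TCP [ -31.  -114.4   63.4] F [-1.   0.7  8.1] along pull 0.5
scene9 [(10, np.float64(241.0), np.float64(180.98697068403908), array([  29.9, -169.5,   85. ])), (137, np.float64(292.21340096732337), np.float64(186.9580040108529), array([-41.9, -50.7,  85. ])), (19, np.float64(280.7273593898951), np.float64(202.99714013346045), array([ 19.1, -42.7,  85. ]))]
sceneB [(10, np.float64(240.98671096345515), np.float64(180.9966777408638), array([  30. , -169.5,   85. ])), (145, np.float64(291.84146477615275), np.float64(186.6733839455175), array([-42., -52.,  85.])), (18, np.float64(279.9786024740889), np.float64(202.52758274824473), array([ 19.2, -45.1,  85. ]))]
```

```bash
python3 nudge.py '[[0,0,0,0,0,0],[0,0,0,0,0,0],[0,0,0,0,0,0],[0,0,0,0,0,0]]' 0.05; python3 nudge.py '[[0,0,-0.02,0,0,0],[0,0,-0.035,0,0,0],[0,0,-0.04,0,0,0],[0,0,-0.04,0,0,0],[0,0,0,0,0,0],[0,0,0,0,0,0],[0,0,0,0,0,0]]'; python3 blob.py; python3 - <<'E'
from h import *
d=snap("wrist","w10");o=.5528*nn+.2018*un
ys=np.arange(-70,30,1.5)
for x in(-9,-6,10,13):
    q=proj(d,[[*(o+x/1e3*nn+y/1e3*un),.09] for y in ys]).astype(np.float32)
    print(x,q[0],q[-1],cv2.remap(d["color"],q[None,:,0],q[None,:,1],cv2.INTER_LINEAR)[0].mean(1).astype(int).tolist())
# hasp/lid unchanged between scene7 and now?
a=load("scene7")["color"];b=load("sceneB")["color"]
q=proj(load("sceneB"),[[*(o+x/1e3*nn+y/1e3*un),.09] for x in(-60,25) for y in(90,190)]);x0,y0=q.min(0).astype(int);x1,y1=q.max(0).astype(int)
print("lid region mean diff",cv2.absdiff(a,b)[y0:y1,x0:x1].mean())
E
```

```text
clock: 25.98
ee_pos: [0.5281, 0.0057, 0.0619]
orientation: [0.078, 0.997, -0.0, -0.0]
force: [0.8, -0.5, -0.6]
width: 0.05
grip_force: 0.0
clock: 26.57
ee_pos: [0.5279, 0.0055, 0.1967]
orientation: [0.078, 0.997, -0.0, -0.0]
force: [0.3, -0.6, -1.6]
width: 0.0504
grip_force: 0.0
TCP [ -31.9 -115.6  196.7] F [ 0.3 -0.6 -1.6] along pull -0.5
scene9 [(10, np.float64(241.0), np.float64(180.98697068403908), array([  29.9, -169.5,   85. ])), (137, np.float64(292.21340096732337), np.float64(186.9580040108529), array([-41.9, -50.7,  85. ])), (19, np.float64(280.7273593898951), np.float64(202.99714013346045), array([ 19.1, -42.7,  85. ]))]
sceneB [(10, np.float64(240.99180999181), np.float64(180.98771498771498), array([  29.9, -169.5,   85. ])), (176, np.float64(289.986074209803), np.float64(185.70306917086577), array([-41.5, -57.8,  85. ])), (18, np.float64(279.9445742904841), np.float64(202.5151919866444), array([ 19.2, -45.2,  85. ]))]
-9 [310.62003 220.94695] [420.2609  220.41013] [225, 226, 226, 226, 226, 227, 222, 195, 218, 227, 226, 226, 227, 204, 197, 226, 227, 226, 227, 221, 200, 222
[... 627 characters left out ...]
, 67, 93, 98, 99, 97, 98, 104, 114, 114, 115, 110, 75, 58, 84, 95, 95, 94, 94, 95, 93, 106, 166, 193, 192, 192, 193, 193, 193, 192, 192, 193, 193, 193, 193, 193, 193, 192, 192, 192, 190, 187, 191, 193, 191, 191, 188, 192, 192, 191, 188, 188, 191, 190, 183, 179, 177, 128, 96, 101, 96, 73, 67, 68, 69, 66, 68]
13 [309.27835 243.26697] [416.1433  242.47151] [44, 44, 75, 95, 98, 97, 97, 98, 84, 53, 48, 48, 46, 56, 83, 96, 96, 96, 95, 95, 95, 96, 102, 105, 105, 105, 104, 105, 105, 104, 105, 104, 105, 104, 105, 106, 107, 108, 108, 108, 109, 108, 107, 108, 109, 109, 109, 110, 110, 110, 109, 108, 109, 108, 107, 100, 100, 103, 103, 104, 95, 74, 68, 68, 68, 69, 67]
lid region mean diff 2.30104821802935
```

```bash
python3 -c "
from bench import arm
print(arm.finish_job())"
```

```text
the job is handed in; nothing more can be done
None
```

I handed the job in at about 27 s with the piece latched under lid and hasp. The gauge was held at the marker for over 3 s (draw about 56–58 mm by my estimate, marker at about 57), then eased home, judged from bar and carriage travel rather than a final picture; the hand-in returned no verdict.

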